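Discharge a power supply and hold its cover over the screw posts

ROBOT

A 6-joint arm with a two-finger parallel gripper is mounted at the origin on the work surface. World frame = base frame: x ahead of the robot, y to its left, z up, the work surface at z = 0. Lengths are in m, angles in degrees, forces in N, time in s.
With the tool pointing down it reaches from about 0.375 to 0.9 m from the base axis. Payload 3.1 kg.
Tool frame: the origin (TCP) lies midway between the tips of the shut fingers; the grasp point (between the pads) lies bot.hold_point_z behind it (bot.hold_point_z is the distance from the TCP to the grasp point, in m); z points along the fingers, y is the direction in which the jaws open and shut (so a half turn about z gives the same grasp; the last joint's range is limited). The gripper opens to 87 mm and grips with 3 to 60 N. Pads are 19 mm wide; open, the fingers measure 117 mm over their backs; the gripper's body (75 mm by 190 mm) begins 51 mm behind the grasp point.
Start: joints at [-75.315, 30.224, 82.088, -0, 67.689, -10.227], TCP at [0.263, -0.567, 0.223] pointing down, gripper open.
Joint ranges: [-176.69, 176.69], [-43.24, 126.21], [12.49, 139.97], [-82, 262], [0, 151.66], [-163.58, 163.58]. Speed limits (degrees/s): [159.86, 159.86, 180, 180, 180, 180].

INTERFACE

Orientations are given as a 3x3 rotation matrix whose columns are the frame's x, y, z axes.
In Python, from rig import bot, vision, hand_in gives the robot as it stands. The module is installed in compiled form; this text tells all that it offers.
- The arm moves only by the shell command python3 -m handwheel 'ROWS'. ROWS is JSON, a list of rows, each an object of numbers: "hand": the gripper's target within -1 to 1 (fully open at 1, half-way at 0, shut at -1); "dx", "dy", "dz": the shift along the world's x, y, z in cm; "wx", "wy", "wz": the turn, a rotation vector about the world's x, y, z in rad. In form: [{"hand": .., "dx": .., "dy": .., "dz": .., "wx": .., "wy": .., "wz": ..}, ...]. A call has 1 to 10 rows; each row shifts and turns the commanded pose from where the row before left it; what a row does not reach is not made up. A row lasts 1/10 s, in which the tool goes at most 50 mm and 8.59 degrees, less where a joint would pass 70% of its speed; a pose out of reach is approached as far as the arm can. A call with a gripper value outside its range is refused whole. The fingers move at their own pace and stop on an object; the grip force is fixed at half the most. Time passes only in rows, so rows that do not move let the fingers close. It gives the time, the measured TCP pose, the force and the opening at its end, in the units of the state.
- bot.read_state(): the state, without advancing time (a new reading comes with each control period).
- vision.capture(name): name is "scene" or "top" or "wrist"; returns (picture, depth): 480x640x3 uint8, red, green, blue; 480x640 float32, m along the optical axis (not along the pixel's ray), 0 where there is no reading.
- vision.get_calibration(name): a dict with "fx", "fy", "cx", "cy" (pixels), "k1" (the pictures are not rectified: a ray, as slopes to the right and down, at radius r is drawn at 1 + k1 r^2 times it, then the intrinsics apply), "rvec" (rotation vector, rad) and "tvec" (3), from world to camera coordinates, as OpenCV has them. Camera axes: x right, y down, z forward; pixel columns grow to the right and rows downward; lengths in m; the calibration is good to about 2 mm. A picture is of the moment at which its call begins: read the wrist's pose just before it. get_calibration takes no time and is no camera call; for the wrist camera it gives the pose at the moment of the call.
- hand_in(): hands the job in, once; it reports no verdict.
The state is a dict: "time_s": time; "joint_positions": joint angles; "qvel": joint speeds; "tau": joint torques, N m; "position": TCP position; "tcp_rot": TCP orientation; "force": force on the tool from outside, world axes, zero at the start; "moment": the same for the moment, N m; "opening": opening from 0.0 (shut) to 1.0 (fully open).
Only numpy, scipy, OpenCV 4.12 (cv2) and the standard library are available. Lean on these libraries where they do the work, as an engineer would, in place of code of your own. Each camera call takes 0.05 s, during which the arm holds its last target.

TASK

On the repair bench, first press the red discharge plunger of the open power supply all the way down to its stop for a moment and let it spring back up. Then pick up the aluminium cover plate by its handle and hold it level over the supply, about 15 mm above the brass posts and not resting on them, with all four holes lined up over the threaded holes so that the screws could go in (either way round will do). Finish while still holding it there, steady, in the gripper, and leave everything else on the bench undisturbed.

Things in the scene. Friction and masses are not known exactly. Their poses are not given: they have to be found in the camera images.
- supply: Fixed power supply in a grey cradle (225 x 130 x 10 mm): open metal chassis 150 x 100 mm, green board, components all below 50 mm, four brass threaded posts near its corners, at the -x end a black housing with the red plunger. Origin: on the bench under the chassis centre; x along the long side, away from the plunger; z up. On the robot's left or right; yaw -0.5 to 0.5 (plunger towards the robot).
- plunger (a joint): Travel of the red discharge plunger: 0 = up, 0.012 m = down on its stop. A return spring pushes it up: 2 N at the top rising to 8 N at the stop; it springs back when let go.
- plunger_top (a point): Centre of the top face of the red plunger head (disc 32 mm diameter, 9 mm thick). At rest 63 mm above the bench, at (-112, 0) mm in the supply's frame; moves down with the plunger.
- cover: Loose aluminium cover plate 140 x 92 x 4 mm, about 0.22 kg (0.15 to 0.3), lying flat on the bench, on the other side of the robot's centre line from the supply. Four through holes of 12 mm diameter near its corners. Black pull handle on top along its long side. Origin: centre of the underside; x along the long side and the handle, z up. It may be fitted either way round (half turn).
- handle (a point): Centre of the handle's bar, 41 mm above the plate's underside. The bar is 80 mm long (cover's x), 14 mm wide (cover's y), 18 mm high (top face 50 mm above the plate's underside), carried near its ends on two legs, with a free opening 56 mm long and 28 mm high between bar and plate.
- post0 (a point): Centre of the top face of a brass threaded post (12 mm diameter, dark threaded hole 5 mm), 56 mm above the bench, at (+58, +34) mm in the supply's frame.
- post1 (a point): Centre of the top face of a brass threaded post (12 mm diameter, dark threaded hole 5 mm), 56 mm above the bench, at (+58, -34) mm in the supply's frame.
- post2 (a point): Centre of the top face of a brass threaded post (12 mm diameter, dark threaded hole 5 mm), 56 mm above the bench, at (-58, -34) mm in the supply's frame.
- post3 (a point): Centre of the top face of a brass threaded post (12 mm diameter, dark threaded hole 5 mm), 56 mm above the bench, at (-58, +34) mm in the supply's frame.
- hole0 (a point): Centre of a through hole (12 mm diameter), at the plate's underside, at (+58, +34) mm in the cover's frame.
- hole1 (a point): Centre of a through hole (12 mm diameter), at the plate's underside, at (+58, -34) mm in the cover's frame.
- hole2 (a point): Centre of a through hole (12 mm diameter), at the plate's underside, at (-58, -34) mm in the cover's frame.
- hole3 (a point): Centre of a through hole (12 mm diameter), at the plate's underside, at (-58, +34) mm in the cover's frame.
- screwdriver: Bystander: orange-handled screwdriver, 170 mm long, lying in the middle of the bench, pointing away from the robot. Origin: centre of its underside.
- remote: Bystander: black remote control 150 x 44 x 18 mm. Origin: centre of its underside.
- meter: Bystander: grey hand meter 150 x 75 x 34 mm. Origin: centre of its underside.
- screw_tray: Bystander: white divided screw tray 100 x 140 x 30 mm. Origin: centre of its underside.
- solder_reel: Bystander: metal reel 60 mm diameter, 45 mm high. Origin: centre of its underside.
- cleaner: Bystander: cleaner bottle, 56 mm diameter, 150 mm high, upright. Origin: centre of its underside.
- logic_board: Bystander: small green circuit board, 90 x 70 mm, 15 mm high. Origin: centre of its underside.
Not all that is in view belongs to the job. Leave any brown look-alike of the cover alone.

How it is judged:
By the outcome, as a careful person would: the job done as asked, in the order asked, and still so for the second after the job is handed in, while the arm keeps its last pose, push and grip.
It also fails if it takes over 58 s, if anything falls off the work surface, if the arm or the gripper's body presses on something with over 40 N, if the wrist force passes 120 N, or if a joint passes its speed limit or range.

## Working session

There is one attempt and no reset: what is moved stays moved. The work goes in short steps, Python scripts to look and compute and a shell command to move; the robot and the scene stay as the last step left them, time stands still between calls to the robot, and variables do not carry over. Pictures are saved under pics/ and viewed, and the job is handed in when it is done.

```bash
mkdir -p pics; ls; cat > h.py <<'E'
import numpy as np, cv2
from rig import bot, vision
def shot(n,fn):
    c=vision.get_calibration(n); im,d=vision.capture(n)
    cv2.imwrite('pics/'+fn+'.png',im[:,:,::-1]); np.savez('pics/'+fn+'.npz',im=im,d=d,**{k:np.array(v) for k,v in c.items()})
    return im,d,c
def load(fn):
    z=np.load('pics/'+fn+'.npz'); return z['im'],z['d'],{k:z[k] for k in z.files if k not in('im','d')}
def ray(c,uv):
    K=np.array([[c['fx'],0,c['cx']],[0,c['fy'],c['cy']],[0,0,1]],float)
    p=cv2.undistortPoints(np.array(uv,float).reshape(-1,1,2),K,np.array([c['k1'],0,0,0],float)).reshape(-1,2)
    R=cv2.Rodrigues(np.array(c['rvec'],float))[0]; t=np.array(c['tvec'],float).ravel()
    return -R.T@t, np.c_[p,np.ones(len(p))]@R
def onz(c,uv,z):
    o,d=ray(c,uv); return o+d*((z-o[2])/d[:,2])[:,None]
def proj(c,P):
    K=np.array([[c['fx'],0,c['cx']],[0,c['fy'],c['cy']],[0,0,1]],float)
    return cv2.projectPoints(np.array(P,float).reshape(-1,1,3),np.array(c['rvec'],float),np.array(c['tvec'],float),K,np.array([c['k1'],0,0,0],float))[0].reshape(-1,2)
E
python3 - <<'E'
from h import *
for n in('scene','top'): 
    im,d,c=shot(n,n+'0'); print(c)
s=bot.read_state();print(s,bot.hold_point_z)
E
```

```text
pics
{'fx': 450.4431878709126, 'fy': 450.4431878709126, 'cx': 323.6307874841421, 'cy': 237.91653867342373, 'k1': -0.0385879382367346, 'rvec': array([ 2.18813679,  0.72249951, -0.31047667]), 'tvec': array([-0.45876059, -0.16670077,  1.31607214])}
{'fx': 549.9020491244752, 'fy': 549.9020491244752, 'cx': 327.1327767617975, 'cy': 233.53859521838353, 'k1': -0.052137364373350606, 'rvec': array([ 2.12207701, -2.1284751 ,  0.22723241]), 'tvec': array([-0.01530838,  0.57650682,  1.45304317])}
{'time_s': 0.1, 'joint_positions': array([-7.53128836e+01,  3.02739869e+01,  8.21514354e+01,  6.26773060e-04,
        6.76890800e+01, -1.02290019e+01]), 'qvel': array([ 0.05546427, -0.10925455, -0.15805554,  0.02765296,  0.00944919,
       -0.01019659]), 'tau': array([ 6.17936098e-05, -4.40984881e+01, -1.77151448e+01,  6.34449511e-02,
        5.33377973e-02, -5.64931679e-05]), 'position': array([ 0.26314438, -0.56615422,  0.22165249]), 'tcp_rot': array([[ 9.06927378e-01,  4.21286700e-01, -4.96895761e-04],
       [ 4.21286835e-01, -9.06925386e-01,  1.93570661e-03],
       [ 3.64840071e-04, -1.96488096e-03, -9.99998003e-01]]), 'force': array([ 0.1731589 ,  0.47347233, -0.13052567]), 'moment': array([-0.06659333,  0.02440993,  0.00680253]), 'opening': 0.9983098282458945} 0.0187
```

View pics/scene0.png

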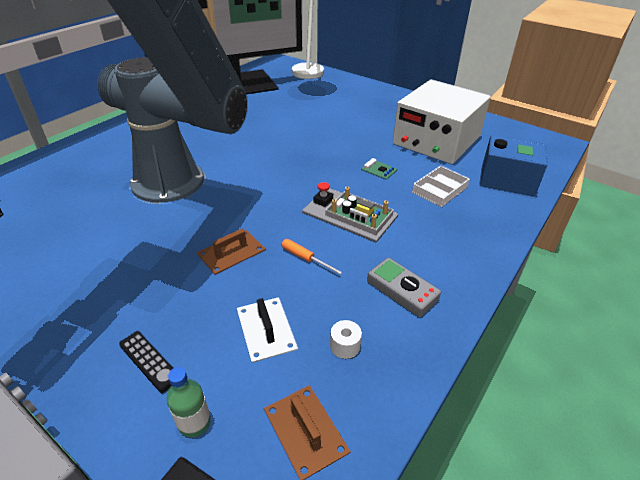

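View pics/top0.png

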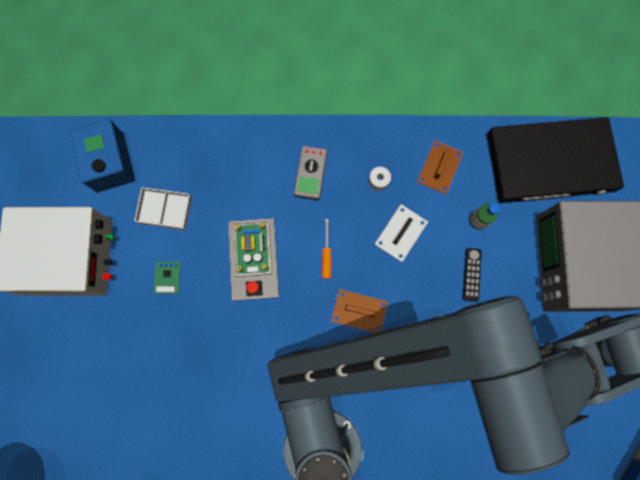

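The top view shows the supply around (252,258) with its red plunger at (253,287), the cover as the white plate at (402,233), and brown look-alikes at (440,166) and (358,310). The screwdriver at (326,250) lies between supply and cover.

```bash
python3 - <<'E'
from h import *
im,d,c=load('top0')
hsv=cv2.cvtColor(im,cv2.COLOR_RGB2HSV)
h,s,v=[hsv[...,i].astype(int) for i in range(3)]
def comps(m,box,mn=5):
    x0,y0,x1,y1=box; k=np.zeros(m.shape,np.uint8); k[y0:y1,x0:x1]=m[y0:y1,x0:x1]
    n,l,st,ce=cv2.connectedComponentsWithStats(k)
    return [(ce[i],st[i][4],l==i) for i in range(1,n) if st[i][4]>=mn]
for ce,a,_ in comps(((h<8)|(h>172))&(s>150)&(v>100),(220,265,290,305)): print('red',ce,a,onz(c,[ce],.063))
m=((s<60)&(v>150)).astype(np.uint8)
for ce,a,l in comps(m,(370,195,435,270),50):
    cn=cv2.findContours(l.astype(np.uint8),cv2.RETR_EXTERNAL,cv2.CHAIN_APPROX_NONE)[0]
    cn=max(cn,key=cv2.contourArea)
    P=onz(c,cn.reshape(-1,2),.004)[:,:2]
    r=cv2.minAreaRect((P*1000).astype(np.float32)); print('cover',ce,a,r)
cr=np.hstack([cv2.resize(im[210:305,220:285],None,fx=6,fy=6,interpolation=cv2.INTER_CUBIC),cv2.resize(im[195:290,365:437],None,fx=6,fy=6,interpolation=cv2.INTER_CUBIC)])
print(cr.shape);cv2.imwrite('pics/crop0.png',cr[:600,:800,::-1])
E
```

```text
red [252.20338983 286.88135593] 118 [[0.42971819 0.18464742 0.063     ]]
cover [400.74573864 232.91193182] 1408 ((589.9404907226562, -229.05996704101562), (93.3828125, 142.2197265625), 55.79307556152344)
(570, 822, 3)
```

```bash
python3 - <<'E'
from h import *
im,d,c=load('scene0')
cv2.imwrite('pics/crop1.png',cv2.resize(im[175:245,295:405],None,fx=7,fy=7,interpolation=cv2.INTER_CUBIC)[:,:,::-1])
E
```

```text
(no output)
```

View pics/crop0.png

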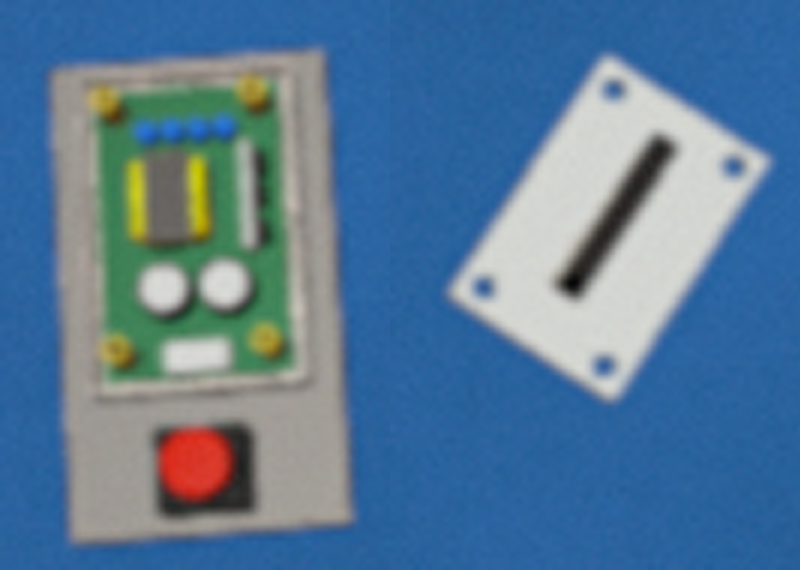

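View pics/crop1.png

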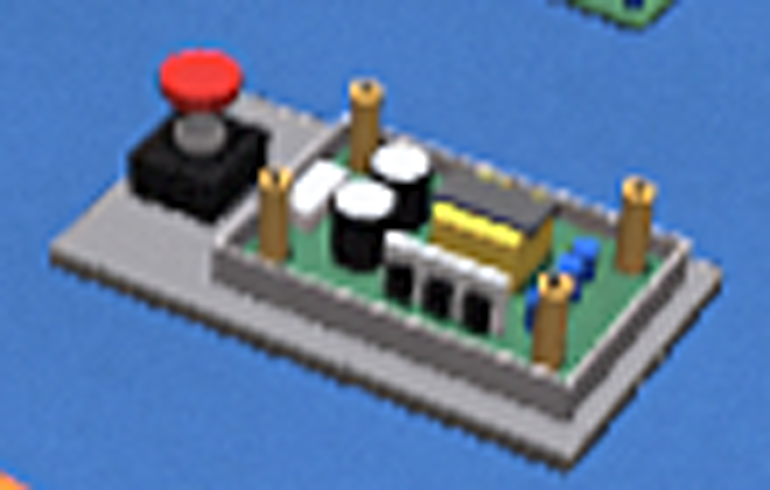

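```bash
python3 - <<'E'
from h import *
im,d,c=load('top0')
uv=np.array([[100,98],[250,90],[263,337],[113,349]])/6.+[220,210]-.4
P=onz(c,uv,.056)[:,:2]; print(P)
print([np.linalg.norm(P[i]-P[(i+1)%4]) for i in range(4)])
ce=P.mean(0); ax=(P[0]+P[1]-P[2]-P[3]); yaw=np.arctan2(ax[1],ax[0]); print('supply',ce,np.degrees(yaw),'plunger pred',ce-.112*np.array([np.cos(yaw),np.sin(yaw)]))
uv=np.array([[614,89],[733,166],[603,365],[484,287]])/6.+[365-65,195]-.4
# right crop begins at 390 px = 65*6
P=onz(c,uv,.004)[:,:2]; print(P,[np.linalg.norm(P[i]-P[(i+1)%4]) for i in range(4)])
ce=P.mean(0); ax=(P[0]+P[1]-P[2]-P[3]); print('cover',ce,np.degrees(np.arctan2(ax[1],ax[0])))
print('scene plunger',onz(load('scene0')[2],[[295+200/7,175+75/7]],.063))
s=bot.read_state()
cw=vision.get_calibration('wrist');o,dd=ray(cw,[[cw['cx'],cw['cy']]]);R=s['tcp_rot'];print('wrist cam in tool',R.T@(o-s['position']),R.T@dd[0],cw['fx'])
E
```

```text
[[0.59835638 0.23294825]
 [0.6020156  0.16421883]
 [0.4877332  0.15622208]
 [0.48236735 0.2239087 ]]
[np.float64(0.06882676290312721), np.float64(0.11456183649170075), np.float64(0.06789898070584258), np.float64(0.11634074242167422)]
supply [0.54261813 0.19432447] 4.231237865045892 plunger pred [0.4309234  0.18606089]
[[ 0.65749207 -0.23364765]
 [ 0.61962002 -0.28960416]
 [ 0.52353766 -0.22424161]
 [ 0.56104849 -0.16880398]] [np.float64(0.06756791447129107), np.float64(0.11620706640853107), np.float64(0.066935738781528), np.float64(0.11621559575480245)]
cover [ 0.59042456 -0.22907435] -34.07067837810657
scene plunger [[0.43289234 0.18341069 0.063     ]]
wrist cam in tool [ 0.08173881  0.00030445 -0.16252119] [-2.98538458e-01  2.72587125e-04  9.54397567e-01] 419.57709372747104
```

```bash
python3 -m handwheel '[{"hand":-1,"dx":1.7,"dy":3.7,"wz":-0.036},{"hand":-1,"dx":1.7,"dy":3.7,"wz":-0.036},{"hand":-1,"dx":1.7,"dy":3.7,"wz":-0.036},{"hand":-1,"dx":1.7,"dy":3.7,"wz":-0.036},{"hand":-1,"dx":1.7,"dy":3.7,"wz":-0.036},{"hand":-1,"dx":1.7,"dy":3.7,"wz":-0.036},{"hand":-1,"dx":1.7,"dy":3.7,"wz":-0.036},{"hand":-1,"dx":1.7,"dy":3.7,"wz":-0.036},{"hand":-1,"dx":1.7,"dy":3.7,"wz":-0.036},{"hand":-1,"dx":1.7,"dy":3.7,"wz":-0.036}]'
python3 -m handwheel '[{"hand":-1,"dy":3.8,"dx":1},{"hand":-1,"dy":3.8,"dx":1},{"hand":-1,"dy":3.8,"dx":1},{"hand":-1,"dy":3.8,"dx":1},{"hand":-1,"dy":3.8,"dx":1},{"hand":-1,"dy":3.8,"dx":1},{"hand":-1,"dy":3.8},{"hand":-1,"dy":3.8},{"hand":-1,"dy":3.8},{"hand":-1,"dy":3.8}]'
python3 -m handwheel '[{"hand":-1},{"hand":-1},{"hand":-1}]'
python3 - <<'E'
from h import *
shot('wrist','w1')
E
```

```text
invalid input
invalid input
invalid input
```

View pics/w1.png

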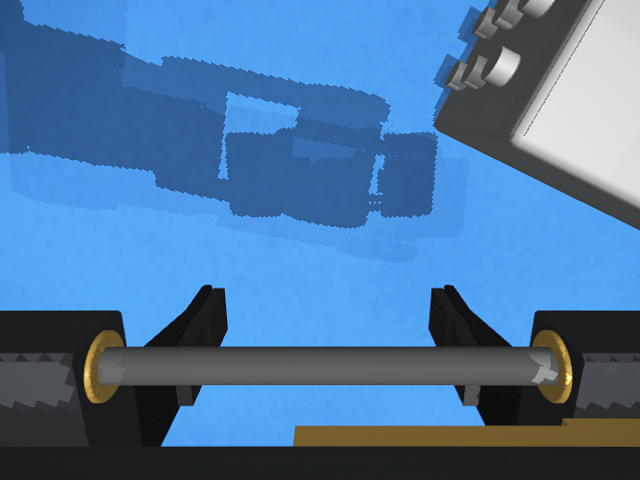

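The moves were refused, so the arm hasn't moved. The wrist picture only shows open fingers over bare bench, with the instrument at the upper right. I'll retry with every key written out.

```bash
python3 -m handwheel '[{"hand":-1,"dx":1.7,"dy":3.7,"dz":0,"wx":0,"wy":0,"wz":-0.036},{"hand":-1,"dx":1.7,"dy":3.7,"dz":0,"wx":0,"wy":0,"wz":-0.036},{"hand":-1,"dx":1.7,"dy":3.7,"dz":0,"wx":0,"wy":0,"wz":-0.036},{"hand":-1,"dx":1.7,"dy":3.7,"dz":0,"wx":0,"wy":0,"wz":-0.036},{"hand":-1,"dx":1.7,"dy":3.7,"dz":0,"wx":0,"wy":0,"wz":-0.036},{"hand":-1,"dx":1.7,"dy":3.7,"dz":0,"wx":0,"wy":0,"wz":-0.036},{"hand":-1,"dx":1.7,"dy":3.7,"dz":0,"wx":0,"wy":0,"wz":-0.036},{"hand":-1,"dx":1.7,"dy":3.7,"dz":0,"wx":0,"wy":0,"wz":-0.036},{"hand":-1,"dx":1.7,"dy":3.7,"dz":0,"wx":0,"wy":0,"wz":-0.036},{"hand":-1,"dx":1.7,"dy":3.7,"dz":0,"wx":0,"wy":0,"wz":-0.036}]'
```

```text
time_s: 1.15
position: [0.4336, -0.1952, 0.2225]
tcp_rot: [[0.997, 0.073, -0.0], [0.073, -0.997, 0.0], [-0.0, -0.0, -1.0]]
force: [0.8, -1.1, 0.4]
opening: 0.173
```

```bash
python3 -m handwheel '[{"hand":-1,"dx":0.7,"dy":3.8,"dz":0,"wx":0,"wy":0,"wz":0},{"hand":-1,"dx":0.7,"dy":3.8,"dz":0,"wx":0,"wy":0,"wz":0},{"hand":-1,"dx":0.7,"dy":3.8,"dz":0,"wx":0,"wy":0,"wz":0},{"hand":-1,"dx":0.7,"dy":3.8,"dz":0,"wx":0,"wy":0,"wz":0},{"hand":-1,"dx":0.7,"dy":3.8,"dz":0,"wx":0,"wy":0,"wz":0},{"hand":-1,"dx":0.7,"dy":3.8,"dz":0,"wx":0,"wy":0,"wz":0},{"hand":-1,"dx":0.7,"dy":3.8,"dz":0,"wx":0,"wy":0,"wz":0},{"hand":-1,"dx":0.7,"dy":3.8,"dz":0,"wx":0,"wy":0,"wz":0},{"hand":-1,"dx":0.7,"dy":3.8,"dz":0,"wx":0,"wy":0,"wz":0},{"hand":-1,"dx":0.7,"dy":3.8,"dz":0,"wx":0,"wy":0,"wz":0}]'
python3 -m handwheel '[{"hand":-1,"dx":0,"dy":0,"dz":0,"wx":0,"wy":0,"wz":0},{"hand":-1,"dx":0,"dy":0,"dz":0,"wx":0,"wy":0,"wz":0},{"hand":-1,"dx":0,"dy":0,"dz":0,"wx":0,"wy":0,"wz":0}]'
python3 - <<'E'
from h import *
shot('wrist','w2')
E
```

```text
time_s: 2.15
position: [0.5031, 0.1848, 0.2224]
tcp_rot: [[0.997, 0.075, -0.0], [0.075, -0.997, -0.0], [-0.0, 0.0, -1.0]]
force: [0.8, 0.0, 0.9]
opening: 0.006
time_s: 2.45
position: [0.5028, 0.1824, 0.2222]
tcp_rot: [[0.997, 0.074, -0.001], [0.074, -0.997, -0.001], [-0.001, 0.001, -1.0]]
force: [0.1, -0.7, -1.3]
opening: 0.003
```

View pics/w2.png

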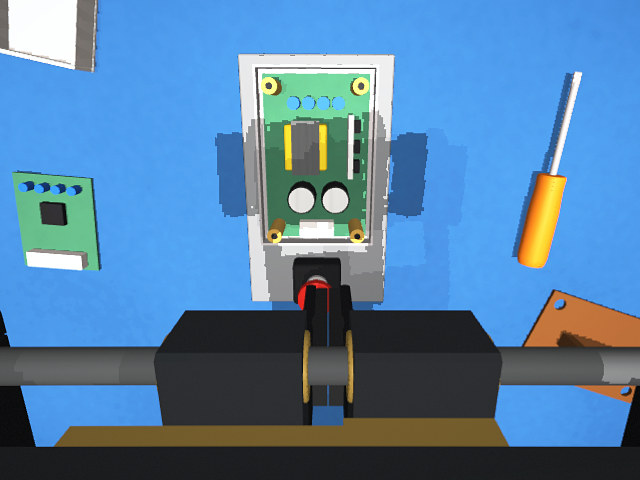

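Posts visible at (270,87), (361,87), (357,236), (274,236). The plunger is partly hidden behind the fingers at about (315,295).

```bash
cat > posts.py <<'E'
from h import *
def posts(fn,seeds,z=.056,r=9):
    im,d,c=load(fn); g=im.astype(int)
    out=[]
    for u,v in seeds:
        sub=im[v-r:v+r+1,u-r:u+r+1].astype(int)
        lum=sub.sum(2); m=(lum<150).astype(np.uint8)
        n,l,st,ce=cv2.connectedComponentsWithStats(m)
        k=min([i for i in range(1,n) if st[i][4]>=4],key=lambda i:np.linalg.norm(ce[i]-r),default=None)
        out.append(ce[k]+[u-r,v-r] if k else (u,v)); print(out[-1],st[k][4] if k else None)
    P=onz(c,out,z)[:,:2]
    print(P,[round(1000*np.linalg.norm(P[i]-P[(i+1)%4]),1) for i in range(4)])
    ce=P.mean(0);ax=P[0]+P[1]-P[2]-P[3]; yaw=np.arctan2(ax[1],ax[0])
    ay=P[0]+P[3]-P[1]-P[2]; yaw2=np.arctan2(-ay[0],ay[1])
    print('supply',ce,np.degrees([yaw,yaw2]),'plunger',ce-.112*np.array([np.cos(yaw),np.sin(yaw)]))
E
python3 - <<'E'
from posts import *
posts('w2',[(270,87),(361,87),(357,236),(274,236)])
im,d,c=load('w2'); cv2.imwrite('pics/c2.png',cv2.resize(im[60:310,230:400],None,fx=2.4,fy=2.4)[:,:,::-1])
E
```

```text
(270, 87) None
(361, 87) None
[356.85714286 236.19047619] 21
[272.4 235.4] 5
[[0.59477404 0.23111578]
 [0.59974119 0.16420718]
 [0.48483226 0.15632894]
 [0.4804094  0.22541926]] [np.float64(67.1), np.float64(115.2), np.float64(69.2), np.float64(114.5)]
supply [0.53993922 0.19426779] [3.38839217 3.94970505] plunger [0.42813502 0.18764813]
```

View pics/c2.png

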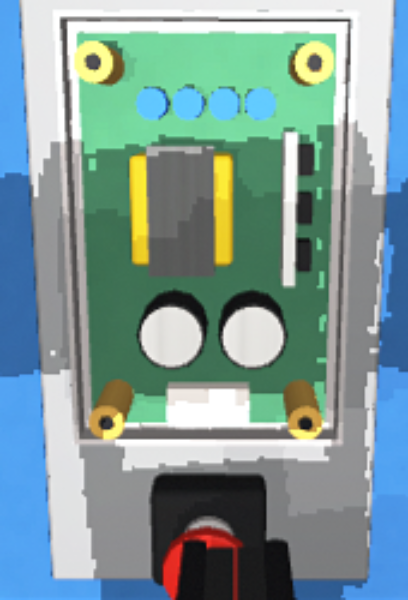

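```bash
python3 - <<'E'
from h import *
im,d,c=load('w2')
P=onz(c,[(268.1,85.2),(361,85.6),(356.9,236.4),(274.3,236.4)],.056)[:,:2]
print(P,[round(1000*np.linalg.norm(P[i]-P[(i+1)%4]),1) for i in range(4)])
ce=P.mean(0);ax=P[0]+P[1]-P[2]-P[3]; yaw=np.arctan2(ax[1],ax[0])
print('supply',ce,np.degrees(yaw),'plunger',ce-.112*np.array([np.cos(yaw),np.sin(yaw)]))
ct=load('top0')[2]
print(d[80:92:4,268],d[236,357])
E
```

```text
[[0.59591712 0.23255083]
 [0.60070699 0.16430224]
 [0.48465568 0.15627684]
 [0.47966592 0.22383613]] [np.float64(68.4), np.float64(116.3), np.float64(67.7), np.float64(116.6)]
supply [0.54023643 0.19424151] 4.121703623148345 plunger [0.4285261  0.18619148]
[0.3084519 0.3089475 0.3094086] 0.34346557
```

```bash
python3 -m handwheel '[{"hand":-1,"dx":-2.5,"dy":0.1,"dz":-2,"wx":0,"wy":0,"wz":0},{"hand":-1,"dx":-2.5,"dy":0.1,"dz":-2,"wx":0,"wy":0,"wz":0},{"hand":-1,"dx":-2.4,"dy":0.1,"dz":-2,"wx":0,"wy":0,"wz":0},{"hand":-1,"dx":0,"dy":0,"dz":-3,"wx":0,"wy":0,"wz":0},{"hand":-1,"dx":0,"dy":0,"dz":-3,"wx":0,"wy":0,"wz":0},{"hand":-1,"dx":0,"dy":0,"dz":-2.2,"wx":0,"wy":0,"wz":0},{"hand":-1,"dx":0,"dy":0,"dz":0,"wx":0,"wy":0,"wz":0},{"hand":-1,"dx":0,"dy":0,"dz":0,"wx":0,"wy":0,"wz":0}]'
python3 - <<'E'
from h import *
shot('scene','s3');im,d,c=shot('wrist','w3')
im,d,c=load('s3');print(bot.read_state()['position'],bot.read_state()['force'])
cv2.imwrite('pics/c3.png',cv2.resize(im[150:250,280:400],None,fx=5,fy=5)[:,:,::-1])
E
```

```text
time_s: 3.3
position: [0.4295, 0.1853, 0.0807]
tcp_rot: [[0.997, 0.073, -0.001], [0.073, -0.997, -0.0], [-0.001, 0.0, -1.0]]
force: [0.8, -0.1, 0.1]
opening: 0.006
[0.43031576 0.18585366 0.08164386] [ 0.48523163 -0.1755715   0.85882043]
```

View pics/c3.png

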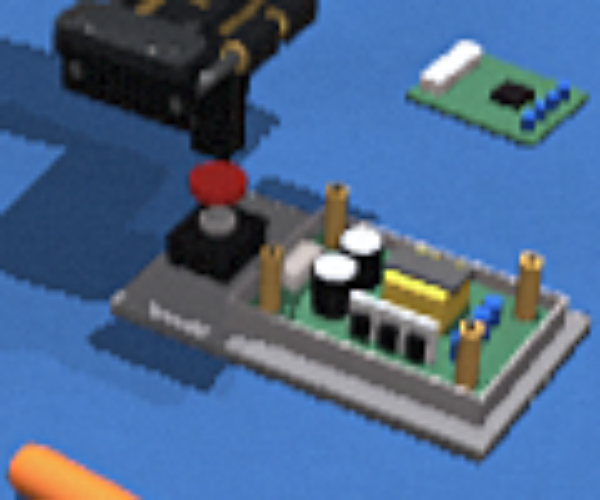

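The shut fingers are right above the plunger head. I'll press down in small steps while watching the force.

```bash
python3 -m handwheel '[{"hand":-1,"dx":0,"dy":0,"dz":-0.8,"wx":0,"wy":0,"wz":0},{"hand":-1,"dx":0,"dy":0,"dz":-0.8,"wx":0,"wy":0,"wz":0},{"hand":-1,"dx":0,"dy":0,"dz":-0.6,"wx":0,"wy":0,"wz":0},{"hand":-1,"dx":0,"dy":0,"dz":0,"wx":0,"wy":0,"wz":0}]'
python3 -m handwheel '[{"hand":-1,"dx":0,"dy":0,"dz":-0.3,"wx":0,"wy":0,"wz":0},{"hand":-1,"dx":0,"dy":0,"dz":-0.3,"wx":0,"wy":0,"wz":0},{"hand":-1,"dx":0,"dy":0,"dz":0,"wx":0,"wy":0,"wz":0},{"hand":-1,"dx":0,"dy":0,"dz":0,"wx":0,"wy":0,"wz":0}]'
python3 -m handwheel '[{"hand":-1,"dx":0,"dy":0,"dz":-0.2,"wx":0,"wy":0,"wz":0},{"hand":-1,"dx":0,"dy":0,"dz":0,"wx":0,"wy":0,"wz":0},{"hand":-1,"dx":0,"dy":0,"dz":0,"wx":0,"wy":0,"wz":0}]'
```

```text
time_s: 3.8
position: [0.4298, 0.1863, 0.0582]
tcp_rot: [[0.997, 0.075, 0.001], [0.075, -0.997, 0.0], [0.001, -0.0, -1.0]]
force: [0.2, -0.7, 3.2]
opening: 0.006
time_s: 4.2
position: [0.4298, 0.1863, 0.053]
tcp_rot: [[0.997, 0.075, 0.001], [0.075, -0.997, 0.0], [0.001, 0.0, -1.0]]
force: [0.8, -1.6, 6.7]
opening: 0.008
time_s: 4.5
position: [0.4299, 0.1863, 0.0514]
tcp_rot: [[0.997, 0.075, 0.002], [0.075, -0.997, 0.0], [0.002, -0.0, -1.0]]
force: [0.8, -1.0, 9.4]
opening: 0.008
```

```bash
python3 -m handwheel '[{"hand":-1,"dx":0,"dy":0,"dz":-0.1,"wx":0,"wy":0,"wz":0},{"hand":-1,"dx":0,"dy":0,"dz":0,"wx":0,"wy":0,"wz":0},{"hand":-1,"dx":0,"dy":0,"dz":0,"wx":0,"wy":0,"wz":0}]'
python3 -m handwheel '[{"hand":-1,"dx":0,"dy":0,"dz":-0.1,"wx":0,"wy":0,"wz":0},{"hand":-1,"dx":0,"dy":0,"dz":0,"wx":0,"wy":0,"wz":0},{"hand":-1,"dx":0,"dy":0,"dz":0,"wx":0,"wy":0,"wz":0},{"hand":-1,"dx":0,"dy":0,"dz":0,"wx":0,"wy":0,"wz":0}]'
```

```text
time_s: 4.8
position: [0.4299, 0.1863, 0.0512]
tcp_rot: [[0.997, 0.075, 0.002], [0.075, -0.997, 0.0], [0.002, 0.0, -1.0]]
force: [-1.1, -1.1, 17.4]
opening: 0.002
time_s: 5.2
position: [0.4299, 0.1863, 0.0511]
tcp_rot: [[0.997, 0.075, 0.003], [0.075, -0.997, 0.0], [0.003, -0.0, -1.0]]
force: [-3.1, -1.5, 26.0]
opening: 0.006
```

The height has levelled off at 51.1 mm while the force climbs to 26 N, well above the spring's 8 N, so the plunger is on its stop. Releasing.

```bash
python3 -m handwheel '[{"hand":-1,"dx":0,"dy":0,"dz":1,"wx":0,"wy":0,"wz":0},{"hand":-1,"dx":0,"dy":0,"dz":2,"wx":0,"wy":0,"wz":0},{"hand":-1,"dx":0,"dy":0,"dz":3,"wx":0,"wy":0,"wz":0},{"hand":-1,"dx":0,"dy":0,"dz":3.5,"wx":0,"wy":0,"wz":0},{"hand":-1,"dx":0,"dy":0,"dz":3.5,"wx":0,"wy":0,"wz":0},{"hand":-1,"dx":0,"dy":0,"dz":3,"wx":0,"wy":0,"wz":0},{"hand":-1,"dx":0,"dy":0,"dz":1,"wx":0,"wy":0,"wz":0}]'
python3 - <<'E'
from h import *
im,d,c=shot('scene','s4')
cv2.imwrite('pics/c4.png',cv2.resize(im[150:250,280:400],None,fx=5,fy=5)[:,:,::-1])
E
```

```text
time_s: 5.9
position: [0.4305, 0.1866, 0.2212]
tcp_rot: [[0.997, 0.075, 0.005], [0.075, -0.997, 0.001], [0.005, -0.001, -1.0]]
force: [0.5, 0.1, 0.4]
opening: 0.006
```

View pics/c4.png

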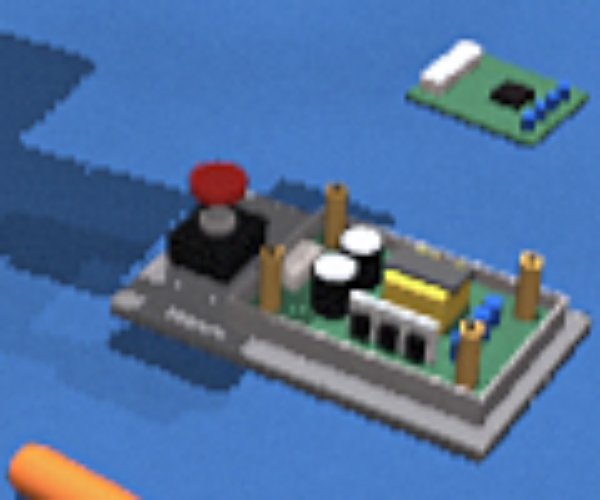

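Plunger is back up, with its grey stem visible again. Now to the cover.

```bash
python3 -m handwheel '[{"hand":1,"dx":1.3,"dy":-4.1,"dz":0.1,"wx":0,"wy":-0.0005,"wz":-0.067},{"hand":1,"dx":1.3,"dy":-4.1,"dz":0.1,"wx":0,"wy":-0.0005,"wz":-0.067},{"hand":1,"dx":1.3,"dy":-4.1,"dz":0.1,"wx":0,"wy":-0.0005,"wz":-0.067},{"hand":1,"dx":1.3,"dy":-4.1,"dz":0.1,"wx":0,"wy":-0.0005,"wz":-0.067},{"hand":1,"dx":1.3,"dy":-4.1,"dz":0.1,"wx":0,"wy":-0.0005,"wz":-0.067},{"hand":1,"dx":1.3,"dy":-4.1,"dz":0.1,"wx":0,"wy":-0.0005,"wz":-0.067},{"hand":1,"dx":1.3,"dy":-4.1,"dz":0.1,"wx":0,"wy":-0.0005,"wz":-0.067},{"hand":1,"dx":1.3,"dy":-4.1,"dz":0.1,"wx":0,"wy":-0.0005,"wz":-0.067},{"hand":1,"dx":1.3,"dy":-4.1,"dz":0.1,"wx":0,"wy":-0.0005,"wz":-0.067},{"hand":1,"dx":1.3,"dy":-4.1,"dz":0.1,"wx":0,"wy":-0.0005,"wz":-0.067}]'
python3 -m handwheel '[{"hand":1,"dx":0,"dy":0,"dz":0,"wx":0,"wy":0,"wz":0},{"hand":1,"dx":0,"dy":0,"dz":0,"wx":0,"wy":0,"wz":0},{"hand":1,"dx":0,"dy":0,"dz":0,"wx":0,"wy":0,"wz":0}]'
python3 - <<'E'
from h import *
shot('wrist','w5')
E
```

```text
time_s: 6.95
position: [0.5585, -0.2249, 0.2259]
tcp_rot: [[0.826, -0.563, 0.001], [-0.563, -0.826, 0.001], [0.0, -0.001, -1.0]]
force: [-0.2, -0.6, -0.2]
opening: 0.832
time_s: 7.25
position: [0.5579, -0.2222, 0.2268]
tcp_rot: [[0.829, -0.56, 0.001], [-0.56, -0.829, 0.001], [0.0, -0.002, -1.0]]
force: [-0.6, 0.7, 0.1]
opening: 0.988
```

View pics/w5.png

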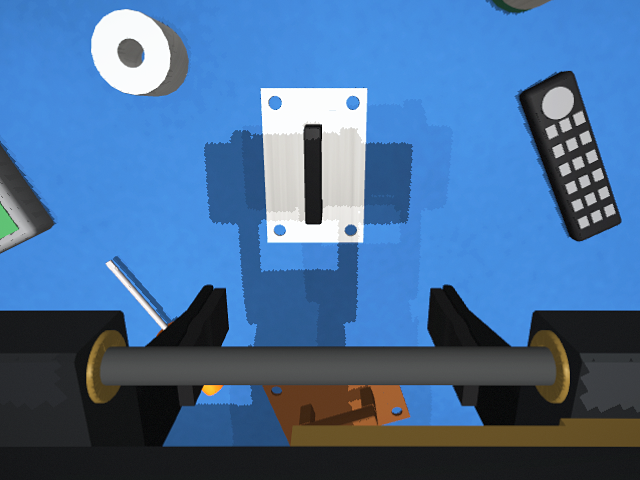

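White cover with holes at about (275,103), (353,103), (350,230), (280,230); handle bar from (313,125) to (314,224).

```bash
cat > cov.py <<'E'
from h import *
def cover(fn,z=.004,box=(240,70,390,260),zh=.05):
    im,d,c=load(fn); x0,y0,x1,y1=box
    hsv=cv2.cvtColor(im,cv2.COLOR_RGB2HSV)
    m=((hsv[...,1]>100)&(hsv[...,0]>90)&(hsv[...,0]<125)).astype(np.uint8)
    k=np.zeros_like(m);k[y0:y1,x0:x1]=m[y0:y1,x0:x1]
    n,l,st,ce=cv2.connectedComponentsWithStats(k)
    H=[ce[i] for i in range(1,n) if 60<st[i][4]<400]; print([(ce[i].round(1).tolist(),int(st[i][4])) for i in range(1,n) if st[i][4]>30])
    return im,d,c,np.array(H)
def rep(c,H,z):
    P=onz(c,H,z)[:,:2]; H=np.array(H)
    print(P,[round(1000*np.linalg.norm(P[i]-P[(i+1)%4]),1) for i in range(4)])
    ce=P.mean(0);ax=P[0]+P[1]-P[2]-P[3];yaw=np.degrees(np.arctan2(ax[1],ax[0])); print('centre',ce,yaw); return ce,yaw
E
python3 - <<'E'
from cov import *
im,d,c,H=cover('w5')
rep(c,[H[np.argmin(np.linalg.norm(H-p,axis=1))] for p in [(275,103),(353,103),(350,230),(280,230)]],.004)
m=(im.astype(int).sum(2)<170); ys,xs=np.nonzero(m[110:235,295:330]); print(ys.min()+110,ys.max()+110)
E
```

```text
[([314.9, 165.6], 12782), ([274.9, 102.4], 140), ([352.4, 102.4], 143), ([279.5, 229.5], 97), ([350.4, 229.5], 94)]
[[ 0.6545698  -0.2323618 ]
 [ 0.61666055 -0.2884616 ]
 [ 0.52080997 -0.22380297]
 [ 0.55874745 -0.16763292]] [np.float64(67.7), np.float64(115.6), np.float64(67.8), np.float64(115.6)]
centre [ 0.58769694 -0.22806482] -34.021052181373655
125 223
```

```bash
python3 -m handwheel '[{"hand":1,"dx":1.5,"dy":-0.3,"dz":-2,"wx":0,"wy":0,"wz":0},{"hand":1,"dx":1.5,"dy":-0.3,"dz":-3,"wx":0,"wy":0,"wz":0},{"hand":1,"dx":0,"dy":0,"dz":-4,"wx":0,"wy":0,"wz":0},{"hand":1,"dx":0,"dy":0,"dz":-4,"wx":0,"wy":0,"wz":0},{"hand":1,"dx":0,"dy":0,"dz":-1,"wx":0,"wy":0,"wz":0},{"hand":1,"dx":0,"dy":0,"dz":0,"wx":0,"wy":0,"wz":0},{"hand":1,"dx":0,"dy":0,"dz":0,"wx":0,"wy":0,"wz":0}]'
python3 - <<'E'
from h import *
shot('wrist','w6')
E
```

```text
time_s: 8.0
position: [0.5904, -0.2298, 0.0902]
tcp_rot: [[0.829, -0.56, 0.007], [-0.56, -0.829, -0.003], [0.007, -0.001, -1.0]]
force: [-0.5, 0.4, -0.7]
opening: 1.003
```

View pics/w6.png

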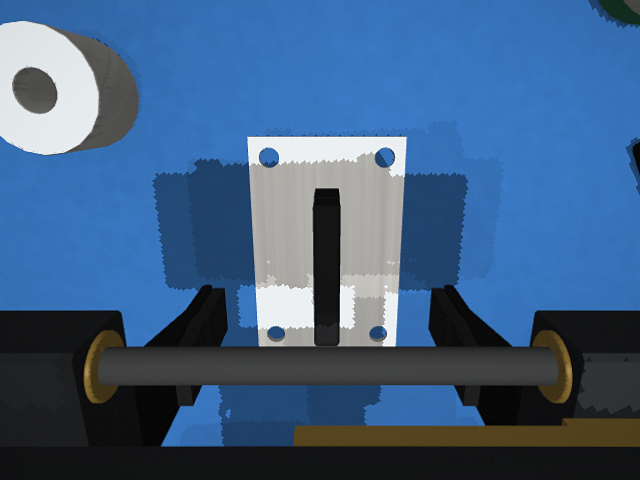

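The handle sits centred between the jaws, at column 327. Lowering and gripping.

```bash
python3 -m handwheel '[{"hand":1,"dx":0,"dy":0.1,"dz":-2,"wx":0,"wy":0.003,"wz":0},{"hand":1,"dx":0,"dy":0,"dz":-2,"wx":0,"wy":0.002,"wz":0},{"hand":1,"dx":0,"dy":0,"dz":-1.5,"wx":0,"wy":0,"wz":0},{"hand":1,"dx":0,"dy":0,"dz":-1.0,"wx":0,"wy":0,"wz":0},{"hand":1,"dx":0,"dy":0,"dz":-0.3,"wx":0,"wy":0,"wz":0},{"hand":1,"dx":0,"dy":0,"dz":0,"wx":0,"wy":0,"wz":0},{"hand":1,"dx":0,"dy":0,"dz":0,"wx":0,"wy":0,"wz":0}]'
```

```text
time_s: 8.75
position: [0.5899, -0.2292, 0.0213]
tcp_rot: [[0.828, -0.561, 0.001], [-0.561, -0.828, -0.002], [0.002, 0.001, -1.0]]
force: [0.1, -0.4, -0.2]
opening: 0.998
```

```bash
python3 -m handwheel '[{"hand":-1,"dx":0,"dy":0,"dz":0.1,"wx":0,"wy":0,"wz":0},{"hand":-1,"dx":0,"dy":0,"dz":0,"wx":0,"wy":0,"wz":0},{"hand":-1,"dx":0,"dy":0,"dz":0,"wx":0,"wy":0,"wz":0},{"hand":-1,"dx":0,"dy":0,"dz":0,"wx":0,"wy":0,"wz":0},{"hand":-1,"dx":0,"dy":0,"dz":0,"wx":0,"wy":0,"wz":0},{"hand":-1,"dx":0,"dy":0,"dz":0,"wx":0,"wy":0,"wz":0},{"hand":-1,"dx":0,"dy":0,"dz":0,"wx":0,"wy":0,"wz":0},{"hand":-1,"dx":0,"dy":0,"dz":0,"wx":0,"wy":0,"wz":0},{"hand":-1,"dx":0,"dy":0,"dz":0,"wx":0,"wy":0,"wz":0},{"hand":-1,"dx":0,"dy":0,"dz":0,"wx":0,"wy":0,"wz":0}]'
python3 -m handwheel '[{"hand":-1,"dx":0,"dy":0,"dz":0,"wx":0,"wy":0,"wz":0},{"hand":-1,"dx":0,"dy":0,"dz":0,"wx":0,"wy":0,"wz":0}]'
```

```text
time_s: 9.75
position: [0.5893, -0.2288, 0.0215]
tcp_rot: [[0.828, -0.561, -0.0], [-0.561, -0.828, -0.002], [0.001, 0.002, -1.0]]
force: [0.2, 0.4, 0.1]
opening: 0.17
time_s: 9.95
position: [0.5893, -0.2288, 0.0215]
tcp_rot: [[0.828, -0.561, -0.0], [-0.561, -0.828, -0.002], [0.001, 0.001, -1.0]]
force: [0.7, -0.3, -0.0]
opening: 0.157
```

```bash
python3 -m handwheel '[{"hand":-1,"dx":0,"dy":0,"dz":0.5,"wx":0,"wy":0,"wz":0},{"hand":-1,"dx":0,"dy":0,"dz":1,"wx":0,"wy":0,"wz":0},{"hand":-1,"dx":0,"dy":0,"dz":1.5,"wx":0,"wy":0,"wz":0},{"hand":-1,"dx":0,"dy":0,"dz":2,"wx":0,"wy":0,"wz":0},{"hand":-1,"dx":0,"dy":0,"dz":2,"wx":0,"wy":0,"wz":0},{"hand":-1,"dx":0,"dy":0,"dz":2,"wx":0,"wy":0,"wz":0},{"hand":-1,"dx":0,"dy":0,"dz":2,"wx":0,"wy":0,"wz":0},{"hand":-1,"dx":0,"dy":0,"dz":2,"wx":0,"wy":0,"wz":0},{"hand":-1,"dx":0,"dy":0,"dz":1,"wx":0,"wy":0,"wz":0},{"hand":-1,"dx":0,"dy":0,"dz":0,"wx":0,"wy":0,"wz":0}]'
python3 - <<'E'
from h import *
shot('wrist','w7')
E
```

```text
time_s: 10.95
position: [0.5904, -0.2295, 0.1642]
tcp_rot: [[0.828, -0.561, 0.004], [-0.561, -0.828, -0.004], [0.006, 0.001, -1.0]]
force: [0.5, 0.5, -2.1]
opening: 0.157
```

View pics/w7.png

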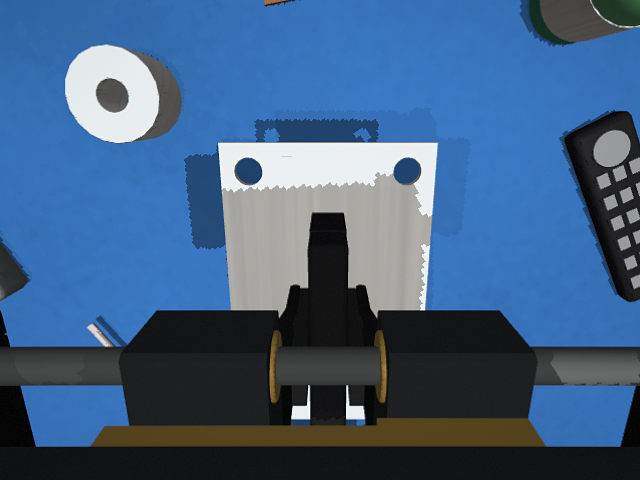

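The cover is held, with two holes visible at (248,171) and (407,171). Next: its pose in the hand, and whether it's level.

```bash
cat > held.py <<'E'
from h import *
def ptsd(c,d,uv):
    o,r=ray(c,uv); uv=np.array(uv).astype(int); return o+r*d[uv[:,1],uv[:,0]][:,None]
def held(fn,s,seeds,r=22):
    im,d,c=load(fn)
    p=s['position'];R=s['tcp_rot']
    # plate plane from depth
    hsv=cv2.cvtColor(im,cv2.COLOR_RGB2HSV)
    m=((hsv[...,1]<60)&(hsv[...,2]>120)&(d>0)); m[:seeds[0][1]-40]=0;m[305:]=0;m[:,:205]=0;m[:,455:]=0
    m=cv2.erode(m.astype(np.uint8),np.ones((5,5)))
    ys,xs=np.nonzero(m);P=ptsd(c,d,np.c_[xs,ys])
    k=abs(P[:,2]-np.median(P[:,2]))<.01;P=P[k]
    A=np.c_[P[:,:2]-P[:,:2].mean(0),np.ones(len(P))];q=np.linalg.lstsq(A,P[:,2],rcond=None)[0]
    print('plane slopes deg',np.degrees(q[:2]),'z mean',q[2],'at',P.mean(0), 'n',len(P),'z expected',p[2]-.0175)
    z=p[2]-.0175
    H=[]
    for u,v in seeds:
        sub=m*0
        w=((hsv[...,1]<75)&(hsv[...,2]>100)).astype(np.uint8)
        b=1-w[v-r:v+r+1,u-r:u+r+1]
        n,l,st,ce=cv2.connectedComponentsWithStats(b); i=l[r,r]; H.append(ce[i]+[u-r,v-r]); print(H[-1],st[i])
    # near top edge and wall seen: centroid approx
    Q=onz(c,H,z)[:,:2]; print(Q,'dist',np.linalg.norm(Q[0]-Q[1])*1000)
    ay=Q[0]-Q[1]; yaw=np.arctan2(-ay[0],ay[1]); ce=Q.mean(0)-.058*np.array([np.cos(yaw),np.sin(yaw)])
    ty=np.arctan2(R[1,0],R[0,0])
    off=ce-p[:2]; Rt=np.array([[np.cos(ty),np.sin(ty)],[-np.sin(ty),np.cos(ty)]])
    print('cover',ce,np.degrees(yaw),'tool',p,np.degrees(ty),'off in tool mm',1000*Rt@off)
E
python3 - <<'E'
from held import *
held('w7',bot.read_state(),[(248,171),(407,171)])
E
```

```text
plane slopes deg [ 0.28088506 -0.19317617] z mean 0.14714409353062308 at [ 0.61883919 -0.2498465   0.14714409] n 23814 z expected 0.14515923043089402
[247.99827883 171.01893287] [  9   9  27  27 581]
[406.9532872  170.90138408] [  9   9  27  27 578]
[[ 0.65554476 -0.23289857]
 [ 0.61701745 -0.28982974]] dist 68.74236363281543
cover [ 0.58824656 -0.2288575 ] -34.08758827684551 tool [ 0.58955272 -0.2290133   0.16265923] -34.104526519973646 off in tool mm [-1.16888071 -0.60336618]
```

```bash
python3 -m handwheel '[{"hand":-1,"dx":-0.2,"dy":1.4,"dz":0,"wx":0,"wy":0,"wz":0.02},{"hand":-1,"dx":-0.3,"dy":2.5,"dz":0,"wx":0,"wy":0,"wz":0.04},{"hand":-1,"dx":-0.3,"dy":2.5,"dz":0,"wx":0,"wy":0,"wz":0.04},{"hand":-1,"dx":-0.3,"dy":2.5,"dz":0,"wx":0,"wy":0,"wz":0.04},{"hand":-1,"dx":-0.3,"dy":2.5,"dz":0,"wx":0,"wy":0,"wz":0.04},{"hand":-1,"dx":-0.3,"dy":2.5,"dz":0,"wx":0,"wy":0,"wz":0.04},{"hand":-1,"dx":-0.3,"dy":2.5,"dz":0,"wx":0,"wy":0,"wz":0.04},{"hand":-1,"dx":-0.3,"dy":2.5,"dz":0,"wx":0,"wy":0,"wz":0.04},{"hand":-1,"dx":-0.3,"dy":2.5,"dz":0,"wx":0,"wy":0,"wz":0.04},{"hand":-1,"dx":-0.3,"dy":2.5,"dz":0,"wx":0,"wy":0,"wz":0.04}]'
python3 -m handwheel '[{"hand":-1,"dx":-0.3,"dy":2.5,"dz":0,"wx":0,"wy":0,"wz":0.04},{"hand":-1,"dx":-0.3,"dy":2.5,"dz":0,"wx":0,"wy":0,"wz":0.04},{"hand":-1,"dx":-0.3,"dy":2.5,"dz":0,"wx":0,"wy":0,"wz":0.04},{"hand":-1,"dx":-0.3,"dy":2.5,"dz":0,"wx":0,"wy":0,"wz":0.04},{"hand":-1,"dx":-0.3,"dy":2.5,"dz":0,"wx":0,"wy":0,"wz":0.04},{"hand":-1,"dx":-0.3,"dy":2.5,"dz":0,"wx":0,"wy":0,"wz":0.04},{"hand":-1,"dx":-0.2,"dy":2.0,"dz":0,"wx":0,"wy":0,"wz":0.04},{"hand":-1,"dx":0,"dy":1.0,"dz":0,"wx":0,"wy":0,"wz":0.007},{"hand":-1,"dx":0,"dy":0.5,"dz":0,"wx":0,"wy":0,"wz":0},{"hand":-1,"dx":0,"dy":0,"dz":0,"wx":0,"wy":0,"wz":0}]'
python3 -m handwheel '[{"hand":-1,"dx":0,"dy":0,"dz":0,"wx":0,"wy":0,"wz":0},{"hand":-1,"dx":0,"dy":0,"dz":0,"wx":0,"wy":0,"wz":0},{"hand":-1,"dx":0,"dy":0,"dz":0,"wx":0,"wy":0,"wz":0}]'
python3 - <<'E'
from held import *
s=bot.read_state();shot('wrist','w8');shot('top','t8');np.save('s8',s,allow_pickle=True)
E
```

```text
time_s: 12.0
position: [0.5584, 0.0123, 0.1602]
tcp_rot: [[0.977, -0.211, -0.003], [-0.211, -0.978, -0.001], [-0.003, 0.001, -1.0]]
force: [0.3, 0.5, -1.3]
opening: 0.158
time_s: 13.0
position: [0.5398, 0.1955, 0.161]
tcp_rot: [[0.997, 0.072, -0.0], [0.072, -0.997, -0.002], [-0.0, 0.002, -1.0]]
force: [-0.6, -0.3, -1.7]
opening: 0.153
time_s: 13.3
position: [0.5405, 0.1944, 0.1616]
tcp_rot: [[0.998, 0.07, 0.001], [0.07, -0.998, -0.002], [0.001, 0.002, -1.0]]
force: [-0.3, 0.5, -2.5]
opening: 0.157
```

View pics/w8.png

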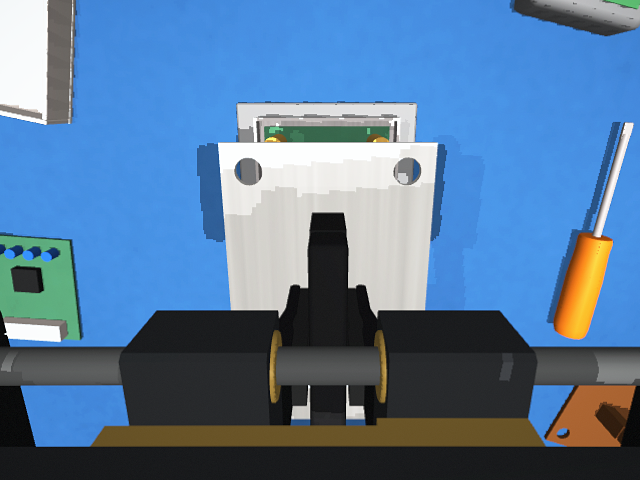

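View pics/t8.png

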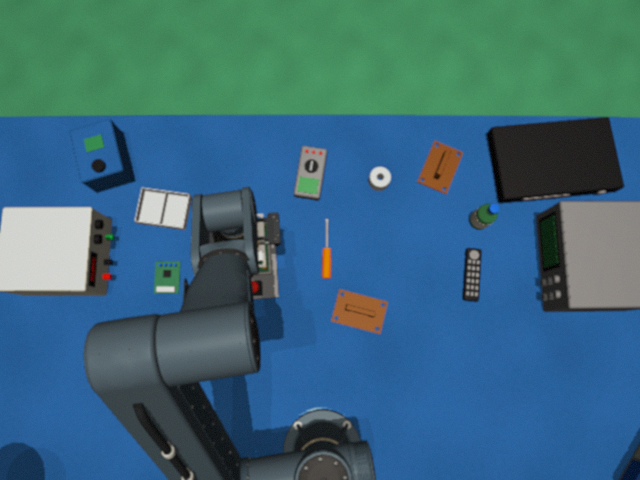

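The wrist view shows the cover above the supply, with the two far post tops just peeking out at (275,140) and (377,140). The top view is blocked by the arm. Next I work out the remaining correction.

```bash
python3 - <<'E'
from held import *
held('w8',np.load('s8.npy',allow_pickle=True).item(),[(248,171),(407,171)])
E
```

```text
plane slopes deg [ 0.05878271 -0.03519363] z mean 0.14435338386059227 at [0.57539568 0.19628261 0.14435338] n 23473 z expected 0.14406935726089753
[248.15380605 171.04066736] [   0    0   45   45 1918]
[406.5584688  171.08390142] [   0    0   45   45 1907]
[[0.59351667 0.23164561]
 [0.59823278 0.16398885]] dist 67.8209325783314
cover [0.53801512 0.19378405] 3.9874351133446884 tool [0.54046527 0.19437572 0.16156936] 4.035050047925201 off in tool mm [-2.48570398 -0.41779449]
```

```bash
python3 -m handwheel '[{"hand":-1,"dx":0.1,"dy":0,"dz":-1,"wx":0,"wy":0,"wz":0.002},{"hand":-1,"dx":0.1,"dy":0,"dz":-1.5,"wx":0,"wy":0,"wz":0},{"hand":-1,"dx":0,"dy":0,"dz":-1.5,"wx":0,"wy":0,"wz":0},{"hand":-1,"dx":0,"dy":0,"dz":-1.5,"wx":0,"wy":0,"wz":0},{"hand":-1,"dx":0,"dy":0,"dz":-0.8,"wx":0,"wy":0,"wz":0},{"hand":-1,"dx":0,"dy":0,"dz":0,"wx":0,"wy":0,"wz":0},{"hand":-1,"dx":0,"dy":0,"dz":0,"wx":0,"wy":0,"wz":0},{"hand":-1,"dx":0,"dy":0,"dz":0,"wx":0,"wy":0,"wz":0},{"hand":-1,"dx":0,"dy":0,"dz":0,"wx":0,"wy":0,"wz":0}]'
python3 - <<'E'
from held import *
s=bot.read_state();np.save('s9',s,allow_pickle=True);a,d,c=shot('wrist','w9');b,_,_=shot('scene','s9')
x=cv2.resize(a[130:230,210:450],None,fx=3.3,fy=3.3);y=cv2.resize(b[150:240,290:410],None,fx=4,fy=2.9,interpolation=cv2.INTER_CUBIC)
y=cv2.resize(b[160:225,290:410],None,fx=4,fy=4,interpolation=cv2.INTER_CUBIC)
o=np.zeros((x.shape[0]+y.shape[0],800,3),np.uint8);o[:x.shape[0],:x.shape[1]]=x;o[x.shape[0]:,:y.shape[1]]=y
cv2.imwrite('pics/c9.png',o[:,:,::-1]);print(o.shape,s['position'])
E
```

```text
time_s: 14.3
position: [0.5429, 0.1953, 0.0993]
tcp_rot: [[0.997, 0.074, 0.002], [0.074, -0.997, -0.001], [0.002, 0.001, -1.0]]
force: [-0.0, 1.1, -2.3]
opening: 0.161
(590, 800, 3) [0.54288009 0.19528543 0.09929586]
```

View pics/c9.png

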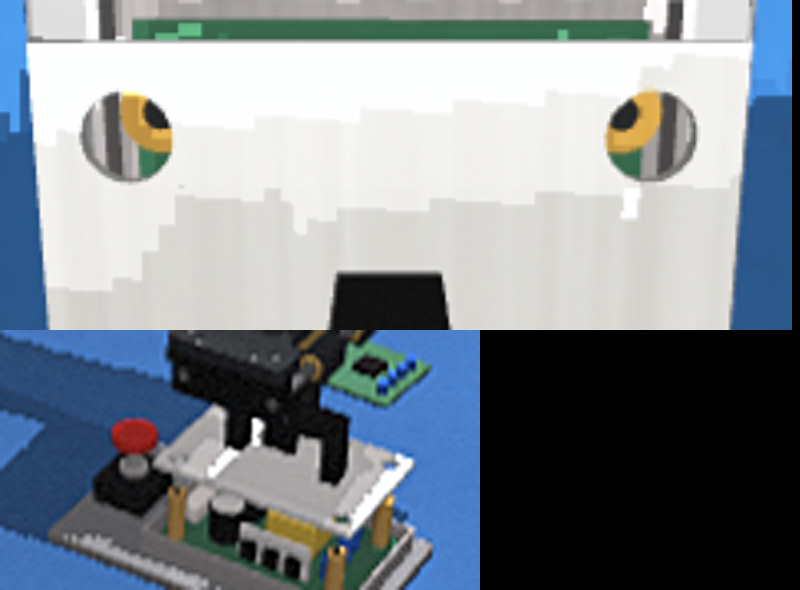

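Both far posts show through the cover's holes, with their threaded bores at crop (157,111) and (624,114). Now the relative offset between holes and posts.

```bash
python3 - <<'E'
from held import *
s=np.load('s9.npy',allow_pickle=True).item();im,d,c=load('w9')
held('w9',s,[(248,171),(407,171)],r=18)
g=im.astype(int).sum(2)
def dark(x0,y0,x1,y1):
    m=np.zeros(g.shape,np.uint8);m[y0:y1,x0:x1]=(g[y0:y1,x0:x1]<180);n,l,st,ce=cv2.connectedComponentsWithStats(m);print([(ce[i],st[i]) for i in range(1,n) if st[i][4]>10])
dark(246,155,262,175);dark(393,155,410,175)
print('depth posts',d[169,253],d[169,403])
def br(u,v): return onz(c,[(u/3.3+210-.35,v/3.3+130-.35)],.056)[0,:2]
A=br(157,111);B=br(624,114)
print('bores',A,B,np.linalg.norm(A-B)); M=(A+B)/2; y=np.arctan2(-(A-B)[0],(A-B)[1]);print('mid',M,np.degrees(y),'centre',M-.058*np.array([np.cos(np.radians(4.1)),np.sin(np.radians(4.1))]))
for nm,uv in(('ring bottom L',(150,153)),('ring left L',(120,103)),('ring bottom R',(628,150)),('ring right R',(661,103))): print(nm,br(*uv))
E
```

```text
plane slopes deg [ 0.13273683 -0.0170493 ] z mean 0.08215172386484135 at [0.57743481 0.19722159 0.08215172] n 23403 z expected 0.08179585962492003
[246.90523198 171.52023692] [   0    0   37   37 1013]
[404.2565445  169.30366492] [  4   4  22  27 382]
[[0.59556208 0.23328484]
 [0.60143782 0.16614974]] dist 67.39173688465017
cover [0.54072082 0.19466039] 5.001845918514337 tool [0.54288009 0.19528543 0.09929586] 4.227577521879319 off in tool mm [-2.19947217 -0.46416358]
[(array([256.47222222, 165.        ]), array([254, 161,   7,   8,  36], dtype=int32))]
[(array([399.11627907, 165.        ]), array([395, 161,   8,   8,  43], dtype=int32))]
depth posts 0.20504071 0.20518154
bores [0.59583686 0.23295933] [0.60044621 0.1641566 ] 0.06895695564773377
mid [0.59814154 0.19855797] 3.8327355508746335 centre [0.54028997 0.19441112]
ring bottom L [0.58954967 0.23385187]
ring left L [0.59660646 0.23841911]
ring bottom R [0.59520238 0.16290386]
ring right R [0.60244284 0.15891698]
```

```bash
python3 - <<'E'
from h import *
im,d,c=load('w9')
cv2.imwrite('pics/c9b.png',np.hstack([cv2.resize(im[150:192,230:272],(400,400),interpolation=cv2.INTER_NEAREST),cv2.resize(im[150:192,386:428],(400,400),interpolation=cv2.INTER_NEAREST)])[:,:,::-1])
E
```

```text
(no output)
```

View pics/c9b.png

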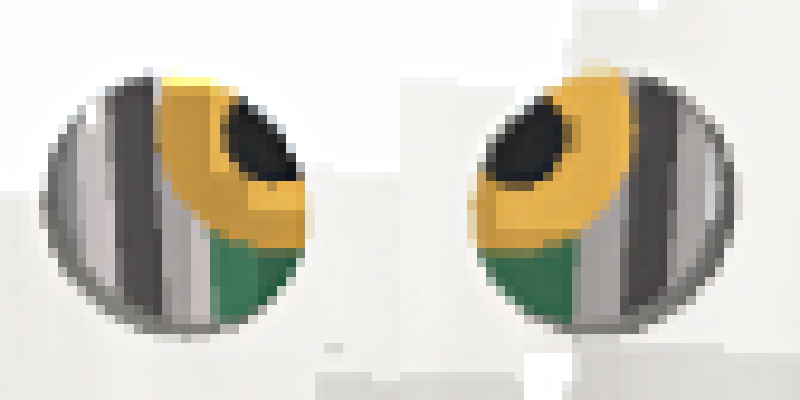

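```bash
python3 - <<'E'
from h import *
im,d,c=load('w9')
for z in(.0812,.0822):
    Q=onz(c,[(247.9,170.9),(406.9,170.5)],z)[:,:2];ay=Q[0]-Q[1];t=np.arctan2(-ay[0],ay[1]);th=np.radians(4.15)
    print(Q,np.linalg.norm(ay),np.degrees(t),'cover',Q.mean(0)-.058*np.array([np.cos(th),np.sin(th)]))
print('posts from ring: left edge',onz(c,[(246.3,165)],.056),'bottom',onz(c,[(257,175.8)],.056),'R right',onz(c,[(386+(635-400)/9.52-.5,164)],.056),'R bottom',onz(c,[(398,175.8)],.056))
E
```

```text
[[0.59576507 0.23296988]
 [0.60093636 0.16483586]] 0.06832998379720301 4.340358342691143 cover [0.54050279 0.19470553]
[[0.59592243 0.23279318]
 [0.60106512 0.16503601]] 0.06795205288306908 4.3403583426911965 cover [0.54064585 0.19471726]
posts from ring: left edge [[0.59461568 0.23824877 0.056     ]] bottom [[0.58972321 0.23292602 0.056     ]] R right [[0.60094665 0.15860462 0.056     ]] R bottom [[0.59479258 0.16381872 0.056     ]]
```

The hole and post midpoints agree to within about 0.5 mm, and yaw matches too. Underside is at 78 mm, so it needs another 7 mm down to reach the 15 mm gap.

```bash
python3 -m handwheel '[{"hand":-1,"dx":0,"dy":-0.03,"dz":-0.3,"wx":0,"wy":0,"wz":0},{"hand":-1,"dx":0,"dy":0,"dz":-0.3,"wx":0,"wy":0,"wz":0},{"hand":-1,"dx":0,"dy":0,"dz":-0.1,"wx":0,"wy":0,"wz":0},{"hand":-1,"dx":0,"dy":0,"dz":0,"wx":0,"wy":0,"wz":0},{"hand":-1,"dx":0,"dy":0,"dz":0,"wx":0,"wy":0,"wz":0},{"hand":-1,"dx":0,"dy":0,"dz":0,"wx":0,"wy":0,"wz":0},{"hand":-1,"dx":0,"dy":0,"dz":0,"wx":0,"wy":0,"wz":0}]'
python3 - <<'E'
from held import *
s=bot.read_state();np.save('s10',s,allow_pickle=True);a,d,c=shot('wrist','w10');b,_,_=shot('scene','s10')
held('w10',s,[(248,171),(407,171)],r=18);print(s['position'],s['qvel'])
o=np.hstack([cv2.resize(a[150:192,230:272],(400,400),interpolation=cv2.INTER_NEAREST),cv2.resize(a[150:192,386:428],(400,400),interpolation=cv2.INTER_NEAREST)])
cv2.imwrite('pics/c10.png',o[:,:,::-1]);cv2.imwrite('pics/c10s.png',cv2.resize(b[160:240,290:410],None,fx=6,fy=6,interpolation=cv2.INTER_CUBIC)[:,:,::-1])
E
```

```text
time_s: 15.1
position: [0.5424, 0.1949, 0.0916]
tcp_rot: [[0.997, 0.074, 0.001], [0.074, -0.997, -0.001], [0.001, 0.001, -1.0]]
force: [0.2, -0.1, -1.7]
opening: 0.157
plane slopes deg [ 0.05552885 -0.02548853] z mean 0.07441772668643211 at [0.57692719 0.19703514 0.07441773] n 23843 z expected 0.07410189619312076
[249.73015873 169.59863946] [  8   5  24  26 441]
[405.23340961 169.40961098] [  4   4  25  27 437]
[[0.595959   0.2316786 ]
 [0.60090382 0.16534294]] dist 66.51969848708325
cover [0.54059188 0.19419927] 4.263080924196189 tool [0.54236515 0.19492288 0.0916019 ] 4.2293314239583175 off in tool mm [-1.82180924 -0.59085709]
[0.54236515 0.19492288 0.0916019 ] [-0.01578222 -0.05254789 -0.01872502  0.03524781 -0.01771899  0.10093531]
```

View pics/c10.png

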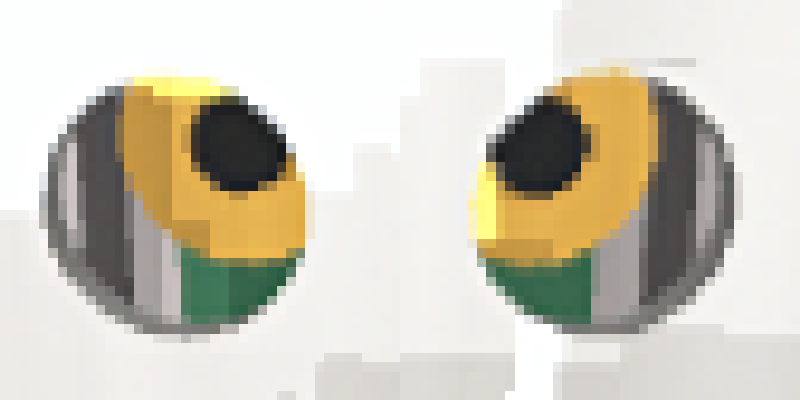

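View pics/c10s.png

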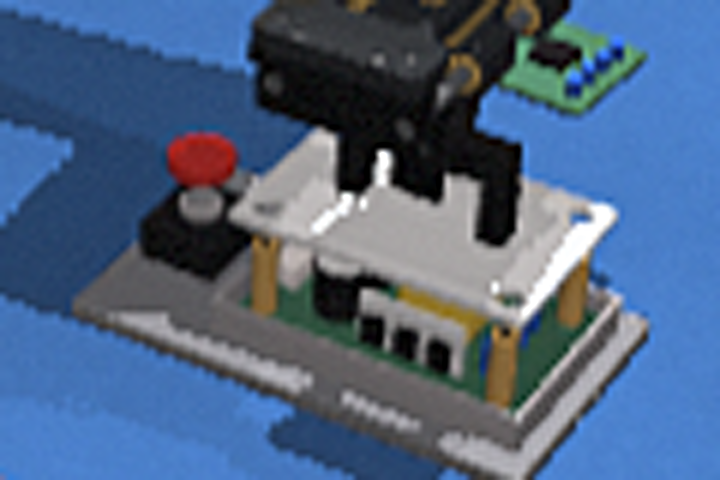

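```bash
python3 - <<'E'
from h import *
im,d,c=load('w10')
Q=onz(c,[(247.9,170.9),(406.9,170.5)],.0744)[:,:2]
B=onz(c,[(254.7,164.5),(400.2,164.9)],.056)[:,:2]
for n,P in(('holes',Q),('bores',B)):
    a=P[0]-P[1];print(n,P,P.mean(0),np.linalg.norm(a),np.degrees(np.arctan2(-a[0],a[1])))
E
```

```text
holes [[0.59539283 0.23239673]
 [0.60053238 0.16463109]] [0.59796261 0.19851391] 0.06796026300105604 4.337182242550217
bores [[0.59570298 0.23251636]
 [0.60051054 0.1644203 ]] [0.59810676 0.19846833] 0.0682655496218631 4.038363524670322
```

Offset is about 0.15 mm and yaw is within 0.3°. I'll nudge it up 0.5 mm, let it settle, do a last check and hand in.

```bash
python3 -m handwheel '[{"hand":-1,"dx":0,"dy":0,"dz":0.06,"wx":0,"wy":0,"wz":-0.002},{"hand":-1,"dx":0,"dy":0,"dz":0,"wx":0,"wy":0,"wz":0},{"hand":-1,"dx":0,"dy":0,"dz":0,"wx":0,"wy":0,"wz":0},{"hand":-1,"dx":0,"dy":0,"dz":0,"wx":0,"wy":0,"wz":0},{"hand":-1,"dx":0,"dy":0,"dz":0,"wx":0,"wy":0,"wz":0},{"hand":-1,"dx":0,"dy":0,"dz":0,"wx":0,"wy":0,"wz":0}]'
python3 - <<'E'
from held import *
s=bot.read_state();a,d,c=shot('wrist','w11');shot('scene','s11')
held('w11',s,[(248,171),(407,171)],r=18)
im,d,c=load('w11')
o=np.hstack([cv2.resize(a[150:192,230:272],(400,400),interpolation=cv2.INTER_NEAREST),cv2.resize(a[150:192,386:428],(400,400),interpolation=cv2.INTER_NEAREST)])
cv2.imwrite('pics/c11.png',o[:,:,::-1])
E
```

```text
time_s: 15.8
position: [0.5423, 0.1949, 0.0921]
tcp_rot: [[0.997, 0.072, 0.001], [0.072, -0.997, -0.001], [0.001, 0.002, -1.0]]
force: [-0.4, -0.6, -1.8]
opening: 0.157
plane slopes deg [ 0.03388083 -0.02278173] z mean 0.07492509485728849 at [0.57665    0.19683415 0.07492509] n 23777 z expected 0.07464637000914802
[249.69090909 169.55      ] [  8   5  24  26 440]
[405.07728337 169.44028103] [  4   4  24  27 427]
[[0.59597034 0.23156236]
 [0.60074364 0.16527704]] dist 66.45696411949024
cover [0.54050679 0.19425383] 4.1188380621426095 tool [0.54228718 0.19488234 0.09214637] 4.113379359543969 off in tool mm [-1.82088809 -0.49917747]
```

View pics/c11.png

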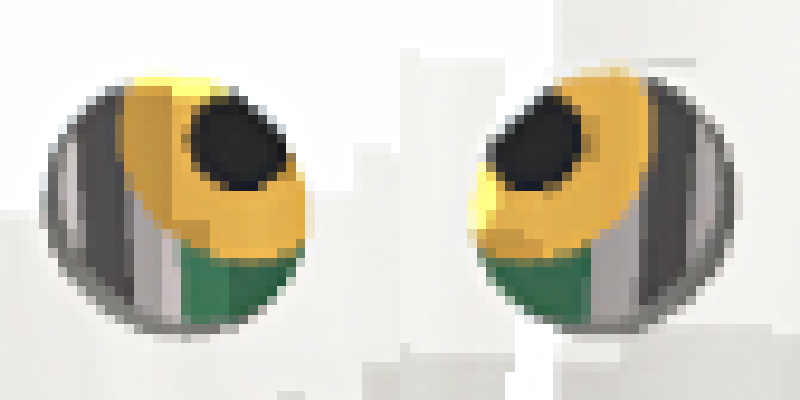

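View pics/s11.png

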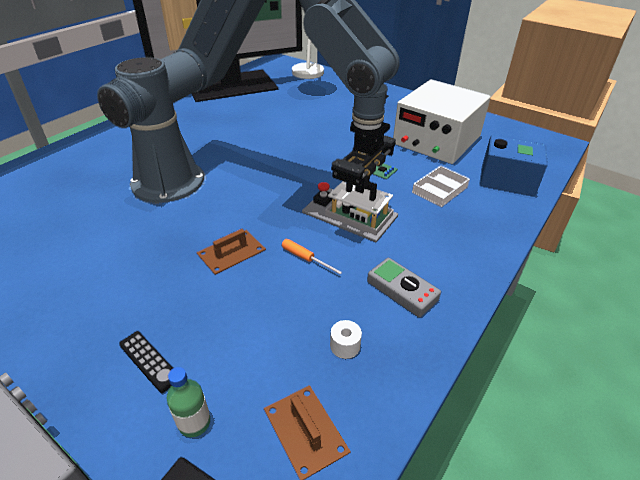

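The bystanders haven't moved, the plunger is up, and the cover is level and lined up.

```bash
python3 -c "
from rig import hand_in
print(hand_in())"
```

```text
the job is handed in; nothing more can be done
None
```

I pressed the plunger down to its stop and let it spring back. Then I picked up the white cover by its handle and handed in with it held over the supply, at about 16 s on the robot's clock.

- **Plunger:** the height levelled off at 51 mm while the push rose to 26 N, so it was on its stop. The later pictures show it back up.
- **Cover:** it is level to within 0.1°, with its underside about 15 mm above the posts. The two far holes lined up with the posts to about 0.2 mm. Yaw was within 0.3°, and I then trimmed it slightly.
- **Not seen directly:** the two holes at the plunger end were hidden by the gripper, and the arm blocked the top camera, so their fit is inferred from the far pair and the yaw. My automatic hole finder also read poorly once the posts showed through the holes (66.5 mm spacing instead of 68), so I read the hole centres by eye.
- **Camera disagreement:** the top and wrist cameras differed by about 2.5 mm on absolute positions. I lined up the cover using wrist-camera measurements of both the holes and the posts.
- **Rest of the bench:** the last scene picture shows the visible bystanders in their original places.

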